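Load the last cell and hold the terminal cover open

ROBOT

A 6-joint arm with a two-finger parallel gripper is mounted at the origin on the work surface. World frame = base frame: x ahead of the robot, y to its left, z up, the work surface at z = 0. Lengths are in m, angles in rad, forces in N, time in s.
With the tool pointing down it reaches from about 0.275 to 1 m from the base axis. Payload 8.4 kg.
Tool frame: the origin (TCP) lies on the centre line of the jaws, within the pads' length; the fingertips stand 17 mm ahead of it and the grasp point (between the pads) lies 2 mm behind it (bot.tcp_to_tips is the z of the fingertips in the tool frame, in m); z points along the fingers, y is the line along which they close (so a half turn about z gives the same grasp; the last joint's range is limited). The gripper opens to 85 mm and grips with 20 to 120 N. Pads are 22 mm wide; open, the fingers measure 114 mm over their backs; the gripper's body (76 mm by 85 mm) begins 54 mm behind the grasp point. The pads swing forward as they close: fully open they stand 13 mm farther back than shut.
Start: joints at [-1.281, 0.353, 1.633, -0, 1.155, -0.002], TCP at [0.18, -0.599, 0.248] pointing down, gripper open.
Joint ranges: [-2.63, 2.63], [-0.92, 2.1], [0.06, 2.66], [-1.3, 4.44], [0, 2.69], [-3.02, 3.02]. Speed limits (rad/s): [2.22, 2.22, 2.79, 3.14, 3.14, 3.14].

INTERFACE

Orientations are given as a unit quaternion [x, y, z, w].
In Python, from workcell import bot, hand, kinematics, get_obs, vision, hand_in gives the robot as it stands. The module is installed in compiled form; this text tells all that it offers. Calls block until the motion is done:
- bot.reach(position, orientation): joint-space move of the TCP to a pose.
- bot.servo_line(position, ori=None, velocity=0.15): straight line of the TCP; ori=None keeps the orientation; velocity is the mean speed in m/s.
- bot.goto_joints(angles): joint-space move.
- hand.move_gripper(opening, strength=None): finger opening in m; strength is the grip in N (None keeps the last); returns when the fingers have stopped.
- bot.dwell(seconds).
- kinematics.solve_ik(position, orientation): joint angles nearest the present ones, or None.
- get_obs(): the state.
- vision.read_camera(name): name is "side" or "top" or "wrist"; returns a dict with "frame" (384x512x3 uint8, red, green, blue), "intrinsics" (3x3 intrinsics, pixels), "dist" ([k1, k2, p1, p2, k3] as OpenCV has them; the pictures are not rectified), "view" (4x4, takes a point from world to camera coordinates). Camera axes: x right, y down, z forward; pixel columns grow to the right and rows downward; lengths in m; the calibration is good to about 2 mm. A picture is of the moment at which its call begins. There is no depth.
A pose or a line that the arm cannot do raises bot.IKError and nothing moves.
- hand_in(): hands the job in; it is judged then, once.
The state is a dict: "time_s": time; "joint_pos": joint angles; "joint_vel": joint speeds; "joint_efforts": joint torques, N m; "position": TCP position; "orientation": TCP orientation; "wrist_force": force on the tool from outside, world axes, zero at the start; "ft_torque": the same for the moment, N m; "gripper_width": finger opening in m; "grip_force": force on a finger pad.
Only numpy, scipy, OpenCV 4.12 (cv2) and the standard library are available. Lean on these libraries where they do the work, as an engineer would, in place of code of your own. Each camera call takes 0.05 s, during which the arm holds its last target. There are 200 camera calls.

TASK

Move the loose battery cell from its single cradle into the one empty bay of the four-bay test holder, seated down in its saddles with its button end pointing the same way as the other cells, and let go of it. Then lift the holder's sprung terminal cover, which has a pull tab, to 45 degrees and finish holding it there, so that a colleague across the bench can probe the terminals: it springs shut if let go, so the program ends with the gripper still holding the cover. Leave the other cells and the other things on the bench where they are.

Things in the scene. Friction and masses are not known exactly. Their poses are not given: they have to be found in the camera images.
- cell: The loose grey battery cell: a cylinder 18.5 mm in diameter, 65 mm long, 38 to 61 g, lying in the single white cradle. Origin at its centre, on its axis, 24 mm above the bench at the start; x runs along the cell to its button end, which at the start points away from the robot, within 35 degrees.
- cradle: Fixed white single-cell cradle, origin on the bench under its middle, x along the cell. Base plate 6 mm thick; two V saddles at x = -25 and 25 mm, each 10 mm long in x, 31 mm wide, no higher than the cell's axis: between them the middle 40 mm of the cell is free for fingers from above. End walls 28 mm wide, 32 mm high, inner faces at x = -39 and 39 mm
- cell_plus (a point): Button (plus) end of the loose cell, on its axis, 34 mm from its centre.
- slot: The empty bay (any of the four). Origin on top of the holder's base plate, 6 mm above the bench, under the bay's middle, at a blank paper label 30 x 20 mm. x along the bay away from the robot, as the button ends point; z up. Same saddles and end walls as the cradle: a seated cell's centre is 18 mm above this origin, its axis along x
- holder: White four-bay holder, fixed; base plate 190 x 252 x 6 mm. Origin on the bench under it; x away from the robot, z up. Bay middles at x -40, y 90, 30, -30, -90 mm: 41 mm is free between neighbouring cells, so fully open fingers would strike a neighbour. Behind the bays is the terminal box (x 12 to 92, y -70 to 70, 40 mm high) with the cover
- cover (a joint): Angle of the terminal cover, rad: 0 shut (level), growing as the far edge is lifted up and back towards the robot; 0.785 is 45 degrees. A spring and its weight push it shut, taking about 3 to 5 N at the tab; it opens to 1.6.
- cover_hinge (a point): Middle of the cover's hinge line, which runs along the holder's y, on the edge of the terminal box nearest the bays and the robot, 40.5 mm above the bench. The white cover plate is 84 mm (from the hinge away from the robot) by 144 mm, 5 mm thick, its underside level with the hinge when shut.
- cover_tab (a point): Point to grip on the cover's upright pull tab, in the middle of its width: 66 mm from the hinge along the cover, 29 mm above the hinge line when shut (24 mm over the plate's top). The tab is a white block 20 mm along the holder's x, 14 mm wide along its y (the width to grip) and 32 mm tall above the plate; it turns with the cover.
- cell_a: One of the three cells already in the holder, same size as the loose one, origin at its centre, x towards its button end; to be left where it is.
- cell_b: One of the three cells already in the holder, same size as the loose one, origin at its centre, x towards its button end; to be left where it is.
- cell_c: One of the three cells already in the holder, same size as the loose one, origin at its centre, x towards its button end; to be left where it is.
- screwdriver: Screwdriver lying on the bench, bystander.
- tape: Roll of tape lying flat, 90 mm across, 24 mm high, bystander.
- tray: Open grey parts tray 100 x 140 x 35 mm, bystander.
- meter: Black hand-held meter lying flat, 150 x 78 x 42 mm, bystander.
Mind the look-alikes: they are no part of the job. Leave any green or turquoise look-alike of the cell_a alone. Leave any orange look-alike of the cell alone.

How it is judged:
By the outcome, as a careful person would: the job done as asked, in the order asked, and still so for the second after the job is handed in, while the arm keeps its last pose, push and grip.
It also fails if it takes over 42 s, if anything falls off the work surface, if the arm or the gripper's body presses on something with over 40 N, if the wrist force passes 120 N, or if a joint passes its speed limit or range.

## Working session

There is one attempt and no reset: what is moved stays moved. The work goes in short steps, each a Python script; the robot and the scene stay as the last script left them, time stands still between calls to the robot, and variables do not carry over. Pictures are saved under pics/ and viewed, at most 10 in all, crops included, and the job is handed in when it is done.

```bash
mkdir -p pics; python3 - <<'E'
from workcell import vision,get_obs
import cv2,numpy as np,pickle
d={}
for n in ("top","side"):
    c=vision.read_camera(n); d[n]=c
    cv2.imwrite(f"pics/{n}0.png",cv2.resize(c["frame"][:,:,::-1],(800,600),interpolation=cv2.INTER_CUBIC))
    R=c["view"][:3,:3];print(n,-R.T@c["view"][:3,3],R[2],c["intrinsics"][0,0],c["dist"])
pickle.dump(d,open("cams.pkl","wb"))
print(get_obs()["orientation"],get_obs()["time_s"])
E
```

```text
top [0.34906217 0.03180475 1.25885384] [ 0.16719928 -0.0273678  -0.9855432 ] 373.5053548331019 [0.02335438 0.         0.         0.         0.        ]
side [ 0.31845236 -0.65524035  0.72604097] [ 0.23418147  0.69475284 -0.680057  ] 351.15861112233324 [-0.05054277  0.          0.          0.          0.        ]
[ 9.89370227e-01  1.45417310e-01 -1.00967130e-04 -5.91923734e-04] 0.1
```

View pics/top0.png

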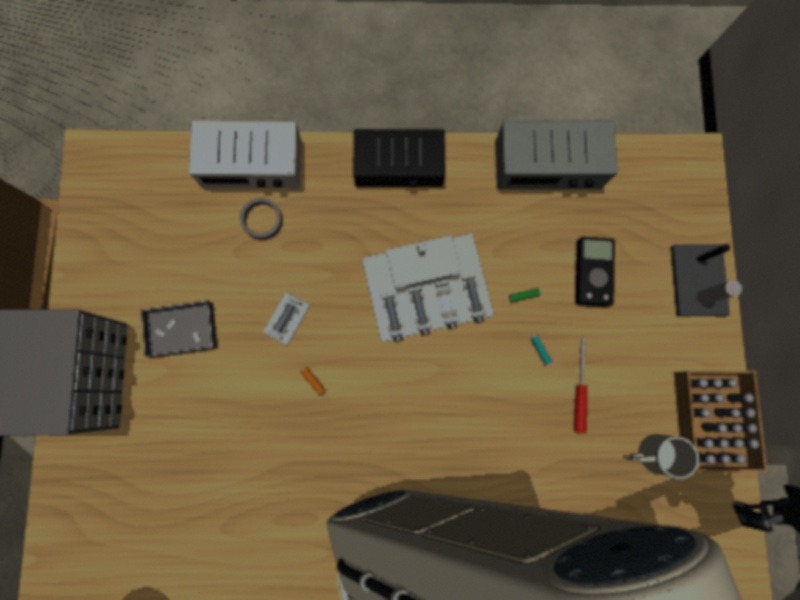

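View pics/side0.png

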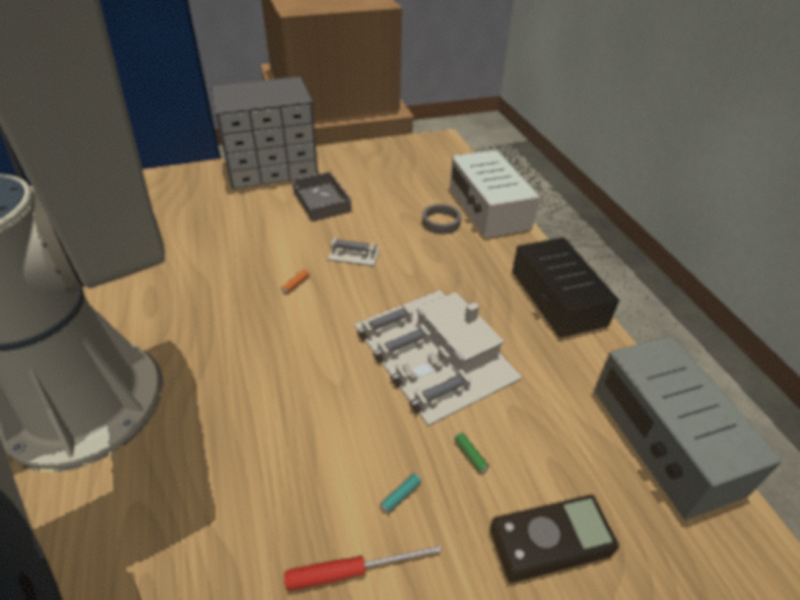

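The top picture shows the loose grey cell in the white cradle at (287,318). The orange (313,381), green (524,295) and turquoise (541,350) cells lie on the bare bench and are look-alikes. The holder is at (428,287), and its empty bay, with the label, is third from the left at (446,300). The side picture agrees: cradle at (353,250), label at (424,369). I'll check this in an enlarged crop.

```bash
cat > h.py <<'E'
import cv2,numpy as np,pickle
def ray(c,uv,z):
    "world points on plane z for native pixels"
    uv=np.array(uv,float).reshape(-1,1,2)
    n=cv2.undistortPoints(uv,c["intrinsics"],np.array(c["dist"])).reshape(-1,2)
    R=c["view"][:3,:3];o=-R.T@c["view"][:3,3]
    d=np.c_[n,np.ones(len(n))]@R
    return o+d*((z-o[2])/d[:,2])[:,None]
def proj(c,P):
    P=np.array(P,float).reshape(-1,3);R=c["view"][:3,:3]
    return cv2.projectPoints(P,cv2.Rodrigues(R)[0],c["view"][:3,3],c["intrinsics"],np.array(c["dist"]))[0].reshape(-1,2)
def crop(c,x0,y0,w,h,s,name):
    cv2.imwrite(name,cv2.resize(c["frame"][y0:y0+h,x0:x0+w,::-1],None,fx=s,fy=s,interpolation=cv2.INTER_CUBIC))
E
python3 - <<'E'
from h import *
d=pickle.load(open("cams.pkl","rb"))
crop(d["top"],162,145,158,80,5,"pics/topc.png")
E
```

```text
(no output)
```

View pics/topc.png

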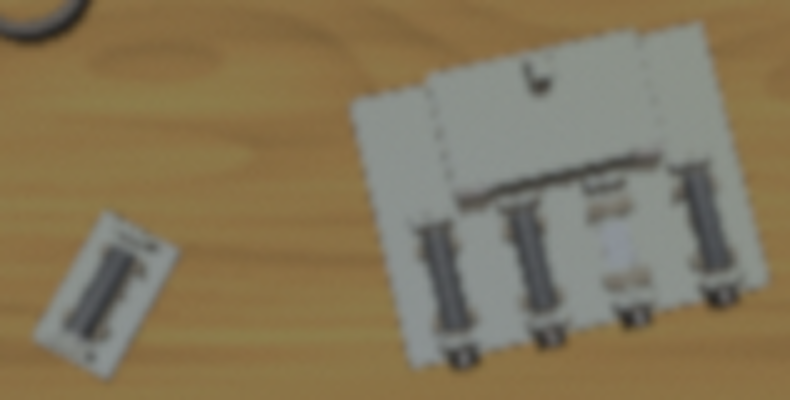

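The crop shows the grey cell in the white cradle, with cradle corners at (110,210), (181,245), (107,380) and (34,340). The holder corners are at (352,102), (700,22), (768,285) and (413,367). The empty bay's label is at (617,243), and the tab is near (538,75).

```bash
python3 - <<'E'
from h import *
d=pickle.load(open("cams.pkl","rb"));c=d["top"]
f=lambda l,z:ray(c,np.array(l)/5+[162-.4,145-.4],z)
cr=f([(110,210),(181,245),(107,380),(34,340)],.006)
print("cradle",cr.mean(0),[np.linalg.norm(cr[i]-cr[i-1]).round(4) for i in range(4)])
ax=(cr[0]+cr[1]-cr[2]-cr[3])[:2];print("yaw",np.arctan2(ax[1],ax[0]))
print("cell",f([(105,293)],.03))
e=f([(122,250),(85,335)],.03);print(e,np.arctan2(*(e[0]-e[1])[1::-1]))
ho=f([(352,102),(700,22),(768,285),(413,367)],.006)
m=ho.mean(0);print("holder",m,[np.linalg.norm(ho[i]-ho[i-1]).round(4) for i in range(4)])
ax=(ho[0]+ho[1]-ho[2]-ho[3])[:2];ay=(ho[0]+ho[3]-ho[1]-ho[2])[:2]
yw=np.arctan2(ax[1],ax[0]);print("yaw",yw,np.arctan2(ay[1],ay[0])-np.pi/2)
R=np.array([[np.cos(yw),-np.sin(yw)],[np.sin(yw),np.cos(yw)]])
print("slot pred",m[:2]+R@[-.04,-.03],"label",f([(617,243)],.006),"hinge",m[:2]+R@[.012,0],"tab",m[:2]+R@[.078,0])
print("side label",ray(d["side"],[(424*.64,369*.64)],.006),"side cell",ray(d["side"],[(353*.64,246*.64)],.028))
E
```

```text
cradle [0.51699961 0.24173539 0.006     ] [np.float64(0.1005), np.float64(0.054), np.float64(0.1027), np.float64(0.0561)]
yaw -0.49002467589073234
cell [[0.51397857 0.23983751 0.03      ]]
[[0.54265437 0.22938995 0.03      ]
 [0.48621428 0.25216524 0.03      ]] -0.3835460211100526
holder [ 0.58550973 -0.0629268   0.006     ] [np.float64(0.1873), np.float64(0.2481), np.float64(0.1893), np.float64(0.2474)]
yaw 0.22177862406001247 0.2271310199598613
slot pred [ 0.55308837 -0.10099063] label [[ 0.55025048 -0.10202378  0.006     ]] hinge [ 0.59721582 -0.06028722] tab [ 0.66159934 -0.04576953]
side label [[ 0.55241828 -0.10067869  0.006     ]] side cell [[0.51341383 0.2358569  0.028     ]]
```

The sizes and the two cameras agree. I'll check IK for the whole plan, hover over the cradle and look with the wrist camera.

```bash
cat >> h.py <<'E'
from scipy.spatial.transform import Rotation as Ro
def q(yaw,tilt=0):
    "tool down, x along yaw; tilt>0 leans the approach direction outward along yaw"
    R=Ro.from_euler('z',yaw)*Ro.from_euler('y',-tilt)*Ro.from_euler('x',np.pi)
    return R.as_quat()
E
python3 - <<'E'
from h import *
from workcell import bot,vision,kinematics,get_obs,hand
for k in (0,np.pi):
    print(k)
    for p,o in (((.516,.239,.027),q(-.49+k)),((.552,-.101,.027),q(.222+k)),((.662,-.046,.07),q(.222+k))):
        print(kinematics.solve_ik(p,o))
    t=np.pi/4; s=1 if k==0 else -1
    x=.066*np.cos(t)-.029*np.sin(t); z=.0405+.066*np.sin(t)+.029*np.cos(t)
    p=np.array([.597+x*np.cos(.222),-.060+x*np.sin(.222),z]); o=q(.222+k,s*t)
    print(p,Ro.from_quat(o).as_matrix()[:,2],kinematics.solve_ik(p,o))
bot.reach([.516-.03,.239+.015,.22],q(-.49+(0 if 1 else 0)))
c=vision.read_camera("wrist");pickle.dump(c,open("w1.pkl","wb"))
R=c["view"][:3,:3];print(-R.T@c["view"][:3,3],R[2]);print(get_obs()["time_s"],get_obs()["joint_pos"])
cv2.imwrite("pics/w1.png",cv2.resize(c["frame"][:,:,::-1],(800,600),interpolation=cv2.INTER_CUBIC))
print(proj(c,[(.516,.239,.024)])*800/512)
E
```

```text
0
[ 4.31121022e-01  5.64088379e-01  1.89844453e+00 -4.44089210e-16
  6.79059749e-01  2.49191735e+00]
[-1.83642234e-01  5.56327386e-01  1.91511180e+00 -4.44089210e-16
  6.70153471e-01  1.16515409e+00]
[-7.16353051e-02  6.08268044e-01  1.66642896e+00 -4.44089210e-16
  8.66895644e-01  1.27716102e+00]
[ 0.62252089 -0.05423942  0.10767514] [ 0.6897537   0.15569146 -0.70710678] [-0.26154727  0.44469626  2.23676372  2.21499924  0.42371964 -1.04472487]
3.141592653589793
[ 4.31121022e-01  5.64088379e-01  1.89844453e+00 -4.44089210e-16
  6.79059749e-01 -6.49675304e-01]
[-0.18364223  0.55632739  1.9151118   0.          0.67015347 -1.97643856]
[-0.07163531  0.60826804  1.66642896  0.          0.86689564 -1.86443163]
[ 0.62252089 -0.05423942  0.10767514] [ 0.6897537   0.15569146 -0.70710678] [-0.26154727  0.44469626  2.23676372  2.21499924  0.42371964  2.09686778]
[0.55298549 0.21725941 0.34558941] [-0.25926553  0.13900472 -0.95575053]
3.325 [ 4.77892167e-01  2.64775293e-01  1.82658992e+00 -9.69478150e-05
  1.05022762e+00  2.53942608e+00]
[[390.63796095 206.65407805]]
```

View pics/w1.png

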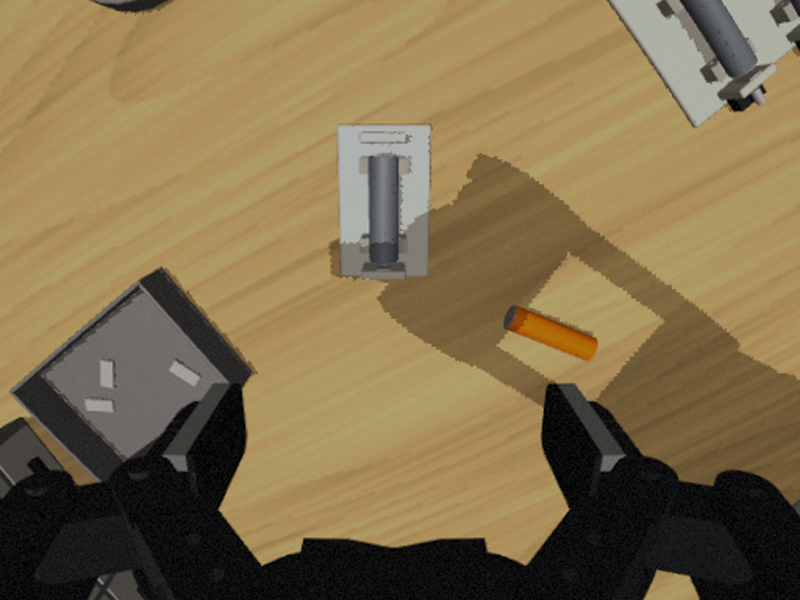

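The wrist picture shows the cell with its axis at column 384, from row 153 to row 264. The cradle corners are at (338,125), (430,125), (428,277) and (340,277). The orange look-alike at (550,333) is clear of it.

```bash
python3 - <<'E'
from h import *
c=pickle.load(open("w1.pkl","rb"))
f=lambda l,z:ray(c,np.array(l)*.64-.2,z)
cr=f([(338,125),(430,124.5),(428.5,277),(340,277)],.006)
ax=(cr[0]+cr[1]-cr[2]-cr[3])[:2];print("cradle",cr.mean(0),np.linalg.norm(ax)/2,np.linalg.norm(cr[0]-cr[1]),np.arctan2(ax[1],ax[0]))
e=f([(384.5,154),(384,264)],.024);ax=e[0]-e[1];print("cell",e.mean(0),np.linalg.norm(ax),np.arctan2(ax[1],ax[0]))
E
```

```text
cradle [0.51802474 0.24311395 0.006     ] 0.0996459910269952 0.05805248773453814 -0.4950423848405789
cell [0.5160613  0.24370952 0.024     ] 0.06854977134328967 -0.5012513752423028
```

```bash
python3 - <<'E'
from h import *
from workcell import bot,vision,get_obs,hand
y=-.497;P=np.array([.5165,.2433,0])
hand.move_gripper(.05,40)
bot.reach(P+[0,0,.09],q(y))
bot.servo_line(P+[0,0,.0265],velocity=.1)
hand.move_gripper(0.0,40);o=get_obs();print(o["gripper_width"],o["grip_force"],o["position"],o["wrist_force"])
bot.servo_line(P+[0,0,.13],velocity=.15)
print(get_obs()["gripper_width"])
yh=.222;S=np.array([.552,-.101,0]);u=np.array([np.cos(yh),np.sin(yh),0])
bot.reach(S-.03*u+[0,0,.16],q(yh))
c=vision.read_camera("wrist");pickle.dump(c,open("w2.pkl","wb"))
o=get_obs();print(o["time_s"],o["gripper_width"],o["position"])
cv2.imwrite("pics/w2.png",cv2.resize(c["frame"][:,:,::-1],(800,600),interpolation=cv2.INTER_CUBIC))
E
```

```text
0.017028190250128295 39.29471433162689 [0.51761862 0.24407937 0.02735591] [0.92226488 2.9249416  3.71590045]
0.016934883865815292
7.75 0.01718527457390117 [ 0.52280054 -0.10679857  0.15962251]
```

View pics/w2.png

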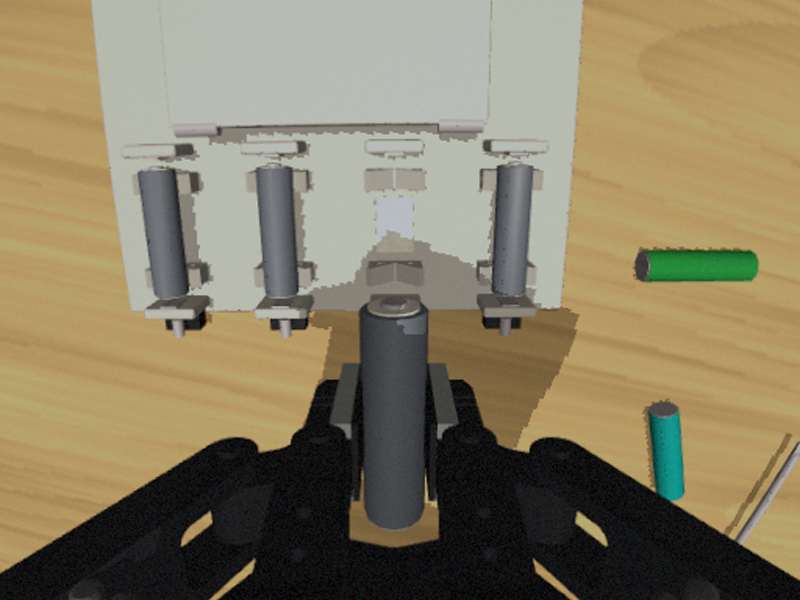

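The button end (397,300) points forward, away from the robot. The label is at (394,218), the bay's saddles are at (394,180) and (396,271), and the neighbouring cells' axes can be read off. I'll compute the slot from the cells, the label and the saddles.

```bash
python3 - <<'E'
from h import *
c=pickle.load(open("w2.pkl","rb"))
f=lambda l,z:ray(c,np.array(l)*.64-.2,z)
cs=[]
for a,b in (((158,170),(171.5,295)),((275,167),(281.5,293)),((515,166),(511,293))):
    e=f([a,b],.026);ax=e[0]-e[1];cs.append(e.mean(0));print(e.mean(0),np.linalg.norm(ax),np.arctan2(ax[1],ax[0]))
cs=np.array(cs)
v=cs[0]-cs[2];print("yaw from row",np.arctan2(-v[0],v[1]),np.linalg.norm(v[:2]),np.linalg.norm((cs[0]-cs[1])[:2]))
print("slot from cells",(cs[1]+cs[2])/2, cs[2]+v/3)
print("label",f([(394,196),(376,197),(412,196)],.006))
s=f([(394.5,147)],.032);print("farwall",s)
s=f([(394,180),(396,271)],.018);print("saddles",s,s.mean(0),np.linalg.norm(s[0]-s[1]),np.arctan2(*(s[0]-s[1])[1::-1]))
h=f([(195,130),(461,126)],.043);print("hinge",h,h.mean(0),np.arctan2(-(h[0]-h[1])[0],(h[0]-h[1])[1]))
yh=.222;u=np.array([np.cos(yh),np.sin(yh),0]);w=np.array([-u[1],u[0],0])
p=np.array([.52280,-.1068,.157])
print("expected held: far end L/R, near end L/R",proj(c,[p+a*u+b*w for a,b in((.0325,.00925),(.0325,-.00925),(-.0325,.00925),(-.0325,-.00925))]) /.64, proj(c,[p+.034*u+[0,0,.0],p-.0325*u-[0,0,.009]])/.64)
E
```

```text
[0.52370098 0.0136719  0.026     ] 0.06556196584158473 0.20834939058369828
[ 0.53752003 -0.04432349  0.026     ] 0.0649505873803025 0.21060670632456077
[ 0.56388669 -0.16093769  0.026     ] 0.06547035420453412 0.25191897146320275
yaw from row 0.2262071156865767 0.17917422162059804 0.05961904888364251
slot from cells [ 0.55070336 -0.10263059  0.026     ] [ 0.55049146 -0.10273449  0.026     ]
label [[ 0.56575324 -0.09840677  0.006     ]
 [ 0.56313042 -0.0891079   0.006     ]
 [ 0.5678659  -0.10781492  0.006     ]]
farwall [[ 0.59129556 -0.09291766  0.032     ]]
saddles [[ 0.57498505 -0.09633394  0.018     ]
 [ 0.52852928 -0.10783609  0.018     ]] [ 0.55175716 -0.10208501  0.018     ] 0.047858512377288054 0.2427125626438353
hinge [[ 0.57995875 -0.00209014  0.043     ]
 [ 0.60718946 -0.12002679  0.043     ]] [ 0.59357411 -0.06105847  0.043     ] 0.2269161037781784
expected held: far end L/R, near end L/R [[353.70770542 305.08580678]
 [424.51715112 304.9754598 ]
 [359.58848094 508.11425975]
 [420.56762443 508.07068012]] [[389.08062268 299.56900687]
 [390.24437839 489.08686246]]
```

```bash
python3 - <<'E'
from h import *
from workcell import bot,vision,get_obs,hand
yh=.225;S=np.array([.552,-.101,0])
bot.reach(S+[0,0,.10],q(yh))
f0=get_obs()["wrist_force"]
bot.servo_line(S+[0,0,.042],velocity=.12)
for z in np.arange(.038,.0255,-.002):
    bot.servo_line(S+[0,0,z],velocity=.06)
    o=get_obs();df=o["wrist_force"]-f0;print(round(z,3),o["position"].round(4) if hasattr(o["position"],"round") else o["position"],df.round(1),o["ft_torque"])
    if df[2]>6: break
c=vision.read_camera("wrist");print(o["time_s"])
cv2.imwrite("pics/w3.png",cv2.resize(c["frame"][:,:,::-1],(800,600),interpolation=cv2.INTER_CUBIC))
E
```

```text
0.038 [ 0.5522 -0.1011  0.0384] [-0.3 -0.8  0.1] [ 7.08345793e-03 -2.27656596e-05 -5.68661719e-02]
0.036 [ 0.552 -0.101  0.036] [-0.3  0.1 -0.7] [ 0.01977747 -0.03840964 -0.04152204]
0.034 [ 0.5519 -0.101   0.0338] [-0.4 -0.3 -0.4] [0.00616049 0.00600966 0.00584607]
0.032 [ 0.5519 -0.101   0.0318] [-0.7  0.2  0.9] [ 0.01579197  0.08631028 -0.01999654]
0.03 [ 0.5519 -0.101   0.0299] [ 0.6 -0.1 -0.3] [-0.03117831 -0.00583673 -0.019077  ]
0.028 [ 0.5519 -0.101   0.0279] [-0.4  0.1  0.3] [ 0.02863916 -0.0491675  -0.07958878]
0.026 [ 0.5521 -0.1008  0.0271] [-4.4  2.  14.9] [0.42096384 0.71893571 0.08160296]
10.5083
```

View pics/w3.png

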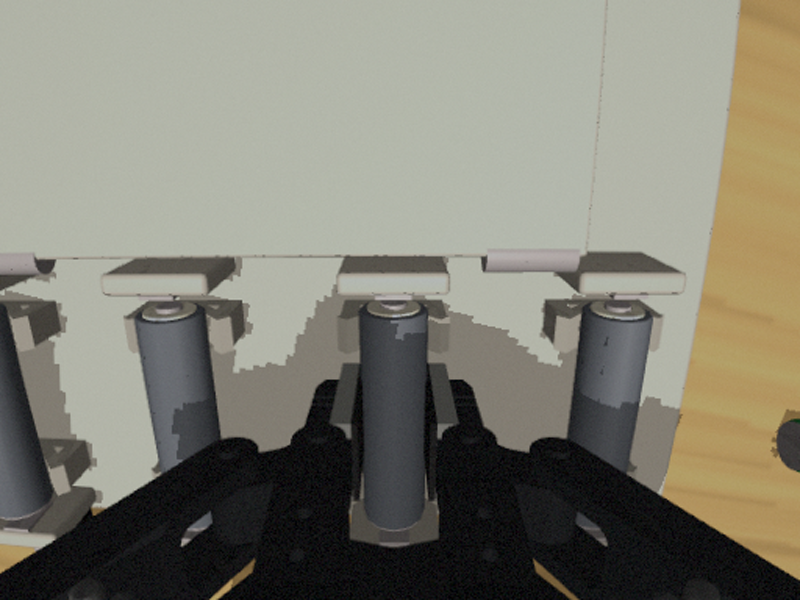

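The cell is seated between the bay's end walls, level with its neighbours, and contact came at the same height as in the cradle. I'll release it, retreat, look at the tab and check the cover arc in IK.

```bash
cat >> h.py <<'E'
def cov(H,yh,t,r=.066,h=.029):
    "gripping point on the tab at cover angle t"
    x=r*np.cos(t)-h*np.sin(t);z=r*np.sin(t)+h*np.cos(t)
    return np.array(H)+[x*np.cos(yh),x*np.sin(yh),z]
E
python3 - <<'E'
from h import *
from workcell import bot,vision,get_obs,hand,kinematics
yh=.225;p=np.array(get_obs()["position"])
hand.move_gripper(.033,40)
bot.servo_line(p+[0,0,.10],velocity=.15)
u=np.array([np.cos(yh),np.sin(yh),0])
T=np.array([.6613,-.0455,0])
bot.reach(T-.035*u+[0,0,.19],q(yh))
c=vision.read_camera("wrist");pickle.dump(c,open("w4.pkl","wb"))
o=get_obs();print(o["time_s"],o["joint_pos"])
cv2.imwrite("pics/w4.png",cv2.resize(c["frame"][:,:,::-1],(800,600),interpolation=cv2.INTER_CUBIC))
H=[.597,-.060,.0405]
for k in (.0,.5,.75,1):
    for t in np.linspace(0,.785,6):
        print(k,round(t,2),np.round(kinematics.solve_ik(cov(H,yh,t),q(yh,k*t)),2))
E
```

```text
12.25 [-8.71607947e-02  4.19141403e-01  1.67821224e+00 -2.65255911e-04
  1.04752176e+00  1.25834670e+00]
0.0 0.0 [-0.07  0.61  1.67 -0.    0.87  1.28]
0.0 0.16 [-0.07  0.59  1.68 -0.    0.88  1.27]
0.0 0.31 [-0.08  0.57  1.69 -0.    0.88  1.27]
0.0 0.47 [-0.08  0.55  1.7  -0.    0.89  1.27]
0.0 0.63 [-0.08  0.53  1.72 -0.    0.89  1.26]
0.0 0.78 [-0.09  0.51  1.74 -0.    0.89  1.26]
0.5 0.0 [-0.07  0.61  1.67 -0.    0.87  1.28]
0.5 0.16 [-0.08  0.56  1.73  0.03  0.77  1.24]
0.5 0.31 [-0.1   0.51  1.8   0.08  0.68  1.19]
0.5 0.47 [-0.12  0.47  1.87  0.14  0.58  1.11]
0.5 0.63 [-0.14  0.43  1.94  0.24  0.48  1.01]
0.5 0.78 [-0.17  0.4   2.01  0.39  0.39  0.84]
0.75 0.0 [-0.07  0.61  1.67 -0.    0.87  1.28]
0.75 0.16 [-0.09  0.55  1.76  0.06  0.72  1.22]
0.75 0.31 [-0.11  0.49  1.86  0.14  0.57  1.12]
0.75 0.47 [-0.14  0.45  1.95  0.3   0.43  0.95]
0.75 0.63 [-0.18  0.42  2.04  0.64  0.3   0.59]
0.75 0.78 [-0.21  0.4   2.13  1.31  0.25 -0.1 ]
1 0.0 [-0.07  0.61  1.67 -0.    0.87  1.28]
1 0.16 [-0.1   0.53  1.79  0.08  0.67  1.19]
1 0.31 [-0.13  0.48  1.91  0.24  0.47  1.02]
1 0.47 [-0.17  0.44  2.03  0.65  0.29  0.59]
1 0.63 [-0.21  0.42  2.14  1.58  0.25 -0.37]
1 0.78 [-0.26  0.44  2.24  2.21  0.42 -1.04]
```

View pics/w4.png

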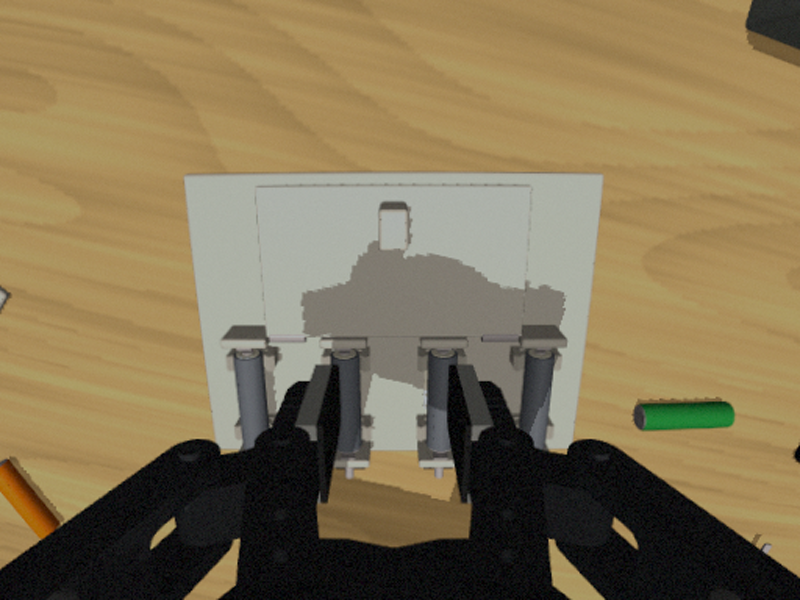

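The empty bay now holds our cell (441,400), in line with the others. The tab's top face is centred at (394.5,229), columns 380–409 and rows 209–249. The cover hinges are at row 339, and the plate's far edge is at row 185.

```bash
python3 - <<'E'
from h import *
c=pickle.load(open("w4.pkl","rb"))
f=lambda l,z:ray(c,np.array(l)*.64-.2,z)
t=f([(394.5,229),(380,229),(409,229),(394.5,209),(394.5,249)],.0775);print("tab",t[0],np.linalg.norm(t[1]-t[2]),np.linalg.norm(t[3]-t[4]))
p=f([(256,186),(531,186),(264,336),(525,336)],.0455);print("plate",p,p.mean(0),np.linalg.norm(p[0]-p[1]),np.linalg.norm(p[0]-p[2]),np.linalg.norm(p[1]-p[3]))
a=p[0]-p[1];print("yaw",np.arctan2(-a[0],a[1]))
h=f([(394.5,338)],.043);print("hinge",h)
cc=f([(441,354)],.033);print("cell top far",cc)
E
```

```text
tab [ 0.65963897 -0.04662518  0.0775    ] 0.013410288738104325 0.018701667226088584
plate [[ 0.66027928  0.02689229  0.0455    ]
 [ 0.69194095 -0.11163179  0.0455    ]
 [ 0.57878142  0.01010676  0.0455    ]
 [ 0.61149797 -0.13301444  0.0455    ]] [ 0.6356249  -0.05191179  0.0455    ] 0.1420963859479991 0.08320851155379999 0.08323635668208378
yaw 0.22470443050186942
hinge [[ 0.59312405 -0.06191307  0.043     ]]
cell top far [[ 0.58532034 -0.09197908  0.033     ]]
```

```bash
python3 - <<'E'
from h import *
from workcell import bot,vision,get_obs,hand
yh=.225;T=np.array([.6605,-.046,0])
hand.move_gripper(.04,60)
bot.reach(T+[0,0,.12],q(yh))
bot.servo_line(T+[0,0,.069],velocity=.12)
f0=np.array(get_obs()["wrist_force"])
hand.move_gripper(0,60);o=get_obs();print(o["gripper_width"],o["grip_force"],o["position"],o["wrist_force"]-f0,o["time_s"])
H=np.array([.596,-.0605,.0405]);p=np.array(o["position"]);u=np.array([np.cos(yh),np.sin(yh),0])
r=(p-H)@u;h=p[2]-.0405;s=(p-H)@[-u[1],u[0],0];print(r,h,s)
H2=H+s*np.array([-u[1],u[0],0]);np.save("rh.npy",[*H2,r,h])
for i,t in enumerate(np.linspace(0,.785,14)[1:]):
    bot.servo_line(cov(H2,yh,t,r,h),q(yh,t),velocity=.02)
    o=get_obs();df=np.array(o["wrist_force"])-f0;print(round(t,2),df.round(1),np.round(o["ft_torque"],1),round(o["gripper_width"],4),round(o["time_s"],2))
    if np.linalg.norm(df)>35: print("stop");break
for n in("side","top"):
    c=vision.read_camera(n);pickle.dump(c,open(n+"5.pkl","wb"))
    cv2.imwrite(f"pics/{n}5.png",cv2.resize(c["frame"][:,:,::-1],(800,600),interpolation=cv2.INTER_CUBIC))
c=pickle.load(open("side5.pkl","rb"));crop(c,200,140,170,140,4.5,"pics/side5c.png")
print(o["position"],cov(H2,yh,t,r,h),Ro.from_quat(o["orientation"]).as_matrix()[:,2])
E
```

```text
0.012621692308008981 60.743799805641174 [ 0.66100503 -0.04483682  0.07031391] [-1.92843524  6.09897897  4.2622178 ] 13.825
0.06686107436616763 0.02981391150102459 0.0007653398795995052
0.06 [ 0.4  0.7 -3.2] [ 0.  -0.1  0.1] 0.0126 14.25
0.12 [ 0.5  1.5 -2.5] [0.2 0.  0.1] 0.0123 14.62
0.18 [ 0.   3.4 -0.9] [0.3 0.2 0.1] 0.0127 15.0
0.24 [ 0.7  3.2 -0.4] [0.3 0.2 0.1] 0.0131 15.38
0.3 [-0.2  3.3  2. ] [0.3 0.3 0.2] 0.0128 15.75
0.36 [-0.9  3.2  2.5] [0.4 0.2 0.3] 0.0125 16.12
0.42 [-0.3  3.6  3.9] [0.4 0.2 0.2] 0.0126 16.5
0.48 [2.1 3.8 2.2] [ 0.5 -0.   0.3] 0.0128 16.88
0.54 [1.6 2.9 4.3] [ 0.5 -0.1  0.3] 0.013 17.31
0.6 [2.  2.4 5.2] [ 0.3 -0.1  0.3] 0.0128 17.79
0.66 [2.  1.8 6.2] [ 0.2 -0.   0.3] 0.013 18.26
0.72 [-0.7  2.8  6.9] [0.3 0.1 0.3] 0.0132 18.65
0.78 [0.6 2.1 6.8] [ 0.3 -0.1  0.3] 0.0128 19.02
[ 0.62224928 -0.05371251  0.10955816] [ 0.62139178 -0.05390332  0.1088491 ] [ 0.69045439  0.15901921 -0.70568096]
```

View pics/side5c.png

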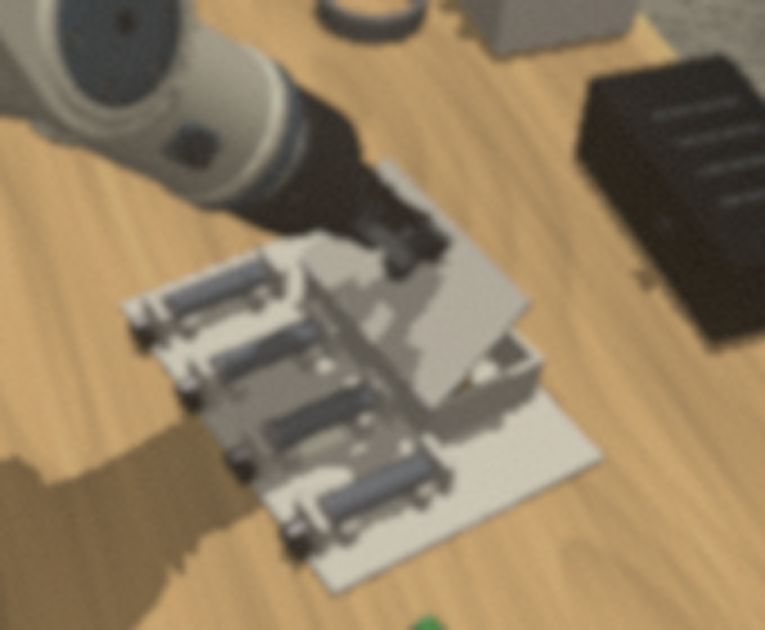

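The cover is raised on its tab and all four cells sit in line. To check the angle, I'll compare the cover's visible corners at (387,160) and (531,303) in the crop with predictions.

```bash
python3 - <<'E'
from h import *
from workcell import get_obs
c=pickle.load(open("side5.pkl","rb"));H=np.load("rh.npy")[:3];yh=.225;w=np.array([-np.sin(yh),np.cos(yh),0])
for t in (.7,.745,.785,.825,.87):
    P=[cov(H,yh,t,r,.005)+s*w for r,s in((.084,.072),(.084,-.072),(.0,-.072))]
    print(t,((proj(c,P)-[200,140]+.5)*4.5).round(0).tolist())
o=get_obs();print(o["gripper_width"],o["grip_force"],o["joint_vel"])
E
```

```text
0.7 [[396.0, 157.0], [541.0, 302.0], [438.0, 409.0]]
0.745 [[393.0, 155.0], [538.0, 300.0], [438.0, 409.0]]
0.785 [[390.0, 153.0], [535.0, 299.0], [437.0, 409.0]]
0.825 [[387.0, 152.0], [532.0, 298.0], [437.0, 409.0]]
0.87 [[383.0, 150.0], [528.0, 297.0], [437.0, 410.0]]
0.012930221725838367 60.751200914382935 [ 0.00035164  0.00010778 -0.00065271 -0.00039456 -0.00390688 -0.00086095]
```

The corners fit about 0.78 rad, allowing for a constant 5 px offset in the crop, and the grip is steady. Handing in.

```bash
python3 -c "
from workcell import hand_in
print(hand_in())"
```

```text
the job is handed in; nothing more can be done
None
```

The job is handed in at about 19 s of the 42 s allowed: the loose cell is seated in the empty bay, button end away from the robot and released, and the gripper is still holding the terminal cover at about 45° (the side camera reads about 0.78 rad).

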